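# Spin the sample rotor and brake it on its index mark

## Task

Check that the sample rotor runs free, then park it: with a fingertip flick it spinning counterclockwise (seen from above), so that, untouched, it carries its tall index post past the white pointer on the rim and on round to the opposite side. Then, before the rotor runs down by itself, brake it with a fingertip so that it comes to rest with the post in line with the pointer, within the pointer's width, and take the finger away. Do not lift the rotor, and leave the other things standing where they are.

Things in the scene. Friction and masses are not known exactly. Their poses are not given: they have to be found in the camera images.
- unit: the rotor unit, fixed to the table: a white square deck 330 x 330 mm, 30 mm thick, carrying a round black bowl (260 mm outer diameter, rim top 56 mm above the table) in which the rotor turns. A white pointer, 20 mm wide, sits on the bowl's rim, its top 64 mm above the table. Origin: centre of the underside, on the rotor's axis; z up; the pointer lies towards the unit's -x.
- gate (a point): fixed point on the unit: where the top centre of the index post is when the post is exactly in line with the pointer (88 mm from the rotor's axis, 110 mm above the table)
- post_top (a point): top centre of the index post, which turns with the rotor: an upright plain steel post, 14 mm across, 88 mm from the rotor's axis, the only tall post on it; it rises 50 mm from the rotor's top face to 110 mm above the table. It bounces back if it runs into a finger held in its way
- rotor_centre (a point): point on the rotor's upright axis, level with its top face, 60 mm above the table. The rotor: aluminium disc 224 mm across, 0.7 kg, with ten tube caps (12 mm tall, out to 63 mm from the axis) and a hub knob (25 mm tall). Its bare flat outer ring runs from 63 to 112 mm: a fingertip pressed down there with a few newtons stops it almost at once. It would lift out if pulled up
- rotor (a joint): rotor angle, rad; grows counterclockwise seen from above, without limit (it gains 2 pi a turn). It is 0, 2 pi, 4 pi.. when the post is in line with the pointer; it starts between -4.6 and -1.5 at rest. The rotor runs very freely: it loses only about 0.2 to 0.5 rad/s each second, and stays where it is once at rest.
- vial: amber glass vial, 22 mm across, 50 mm tall, loose on the unit's deck by a corner; origin at the centre of its underside; to be left alone
- pot: clear capped sample pot, 34 mm across, 35 mm tall, loose on the deck by a corner; origin at the centre of its underside; to be left alone
- spacer: aluminium ring, 32 mm across, 12 mm tall, loose on the deck by a corner; origin at the centre of its underside; to be left alone
- rack: grey tube rack with five capped tubes, 60 x 166 x 82 mm tall, loose on the table; origin at the centre of its underside; to be left alone
- reagent: white reagent bottle, 60 mm across, 110 mm tall, loose on the table; origin at the centre of its underside; to be left alone
- beaker: glass beaker, 70 mm across, 80 mm tall, loose on the table; origin at the centre of its underside; to be left alone
- tipbox: clear open box, 80 x 120 x 45 mm tall, loose on the table; origin at the centre of its underside; to be left alone

How it is judged (in metres and radians):
On the way, in this order (a step that is already met when the one before it is completed fails the run):
1. the rotor, turning counterclockwise and touched by nothing, carries the post past the pointer (horizontal distance between post_top and gate below 0.03 m and velocity of joint rotor above 0.4 rad/s and contact force between each of the arm, the fingers and rotor below 0.05 N).
2. still turning and untouched, it carries the post round to the side opposite the pointer (horizontal distance between post_top and gate above 0.15 m and velocity of joint rotor above 0.2 rad/s and contact force between each of the arm, the fingers and rotor below 0.05 N).
3. under a fingertip's touch the rotor comes to a stop with the post at the pointer (within 30 mm) (contact force between the fingers and rotor above 0.1 N and horizontal distance between post_top and gate below 0.03 m and velocity of joint rotor between -0.1 and 0.1 rad/s).
At the end, for the whole second after the job is handed in: The rotor is at rest (under 0.03 rad/s), seated, its index post within 10 mm of being in line with the pointer, and the bystanders are within 20 mm of where they stood (horizontal distance between post_top and gate below 0.01 m and velocity of joint rotor between -0.03 and 0.03 rad/s and height (world z) of rotor_centre below 0.064 m and distance of each of vial, pot, spacer, rack, reagent, beaker, tipbox from where it was at the start of the episode below 0.02 m); the robot touches nothing.
It fails at once if the rotor is lifted off its seat by more than 6 mm (height (world z) of rotor_centre above 0.066 m).
It fails at once if once past the pointer and round to the opposite side, the rotor comes to rest with the post more than 30 mm out of line with the pointer (run down by itself or braked in the wrong place) (value of joint rotor above 3.6 rad and horizontal distance between post_top and gate above 0.03 m and velocity of joint rotor between -0.03 and 0.03 rad/s).
It fails at once if a vial, pot, ring, rack, bottle, beaker or box is pushed, moved or lifted by more than 20 mm (distance of any of vial, pot, spacer, rack, reagent, beaker, tipbox from where it was at the start of the episode above 0.02 m).
It also fails if it takes over 45 s, if anything falls off the work surface, if the arm or the gripper's body presses on something with over 40 N, if the wrist force passes 120 N, or if a joint passes its speed limit or range.

## Robot

A 6-joint arm with a two-finger parallel gripper is mounted at the origin on the work surface. World frame = base frame: x ahead of the robot, y to its left, z up, the work surface at z = 0. Lengths are in mm, angles in rad, forces in N, time in s.
With the tool pointing down it reaches from about 300 to 775 mm from the base axis. Payload 14.6 kg.
Tool frame: the origin (TCP) lies midway between the tips of the shut fingers; the grasp point (between the pads) lies 19 mm behind it (grip_depth is the distance from the TCP to the grasp point, in mm); z points along the fingers, y is the direction in which the jaws open and shut (so a half turn about z gives the same grasp; the last joint's range is limited). The gripper opens to 94 mm and grips with 3 to 60 N. Pads are 16 mm wide; open, the fingers measure 119 mm over their backs; the gripper's body (75 mm by 177 mm) begins 78 mm behind the grasp point.
Start: joints at [1.15, 0.3, 1.521, -0, 1.321, -0.067], TCP at [190.553, 515.925, 205.446] pointing down, gripper open.
Joint ranges: [-3.03, 3.03], [-0.79, 2.21], [0.23, 2.52], [-1.04, 4.18], [0, 3.07], [-2.55, 2.55]. Speed limits (rad/s): [2.22, 2.22, 2.57, 3.14, 3.14, 3.14].

## Interface

Orientations are given as [roll, pitch, yaw] about the fixed x, y, z axes, in that order (R = Rz(yaw) Ry(pitch) Rx(roll)).
In Python, from cell import read_state, camera, camera_info, sign_off, grip_depth gives the robot as it stands.
- The arm moves only by the tool drive_tool, never from a script. Its argument "motion" is one flat list of numbers, 4 for each row, row after row: the shift along the tool's x, y, z in mm, then the turn about the tool's z in rad. A call has 1 to 8 rows; each row shifts and turns the pose as measured when the row begins, along the tool's axes as they then stand; what a row does not reach is not made up. A row lasts 1/12 s, in which the tool goes at most 41.7 mm and 7.16 degrees, less where a joint would pass 70% of its speed; a pose out of reach is approached as far as the arm can. A call is refused whole if a number of a shift passes 41.7 or a number of a turn 0.125, either way. A call with a gripper value outside its range is refused whole. "jaw" is the closure, from 0 (fully open) to 1 (shut), set as the call begins (left out, the last holds). The fingers move at their own pace and stop on an object; "grip_force" is the grip in N (left out, the last holds). Time passes only in rows, so rows that do not move let the fingers close. It gives the time, the measured TCP pose, the force and the opening at its end, in the units of the state.
- read_state(): the state, without advancing time (a new reading comes with each control period).
- camera(name): name is "scene" or "top" or "wrist"; returns the picture (400x640x3 uint8, red, green, blue); there is no depth.
- camera_info(name): a dict with "fovy" (degrees; the focal length in pixels is half the picture's height over the tangent of half this angle, whatever the lens; pixels are square), "cx", "cy" (the principal point, pixels), "camera_from_world" (4x4, takes a point from world to camera coordinates). Camera axes: x right, y up, looking along -z (the intrinsics and any distortion apply to the point x, -y, -z); pixel columns grow to the right and rows downward; lengths in mm; the calibration is good to about 2 mm. The wrist camera is an equidistant fisheye: a pixel r from the principal point sees the ray r / f radians off the axis. A picture is of the moment at which its call begins: read the wrist's pose just before it. camera_info takes no time and is no camera call; for the wrist camera it gives the pose at the moment of the call.
- sign_off(): hands the job in, once; it reports no verdict.
The state is a dict: "clock": time; "joints": joint angles; "qd": joint speeds; "effort": joint torques, N m; "eef_pos": TCP position; "eef_rot": TCP orientation; "wrist_force": force on the tool from outside, world axes, zero at the start; "moment": the same for the moment, N m; "finger_gap": finger opening in mm.
Only numpy, scipy, OpenCV 4.12 (cv2) and the standard library are available. Lean on these libraries where they do the work, as an engineer would, in place of code of your own. Each camera call takes 0.05 s, during which the arm holds its last target. There are 200 camera calls.

## Working session

There is one attempt and no reset: what is moved stays moved. The work goes in short steps, Python scripts to look and compute and a tool call to move; the robot and the scene stay as the last step left them, time stands still between calls to the robot, and variables do not carry over. Pictures are saved under pics/ and viewed, on a budget of 10 in all, crops included, one or two more only if the job needs it, and the job is handed in when it is done.

Besides the shell and the picture viewer there is one more tool, called after "Emit:" by a JSON object that holds its "name" and its "arguments", one argument or row to a line. drive_tool: Moves the arm, as the interface text tells. Its arguments: {"type":"object","properties":{"motion":{"type":"array","items":{"type":"number"}},"jaw":{"type":"number"},"grip_force":{"type":"number"}},"required":["motion"]}

```bash
mkdir -p pics; ls
python3 - <<'E'
from cell import *
import cv2
for n in ("top","scene"):
    im=camera(n); cv2.imwrite(f"pics/{n}0.png",im[:,:,::-1]); i=camera_info(n); print(n,i)
print(read_state(), grip_depth)
E
```

```text
pics
top {'fovy': 43.53965444890519, 'cx': 322.97620950689793, 'cy': 202.54503024085392, 'camera_from_world': array([[-2.68476832e-03, -9.99996070e-01,  8.07357568e-04,
        -1.77287368e+00],
       [ 9.96917001e-01, -2.61318864e-03,  7.84197922e-02,
        -5.82413338e+02],
       [-7.84173743e-02,  1.01540746e-03,  9.96920099e-01,
        -1.86820124e+03],
       [ 0.00000000e+00,  0.00000000e+00,  0.00000000e+00,
         1.00000000e+00]])}
scene {'fovy': 49.27665233736282, 'cx': 316.4884259436066, 'cy': 200.56022678290037, 'camera_from_world': array([[-8.83853329e-01,  4.67748017e-01,  3.88405427e-03,
         5.29727438e+02],
       [-2.57290926e-01, -4.93076088e-01,  8.31070003e-01,
         7.24420685e+01],
       [ 3.90646481e-01,  7.33544657e-01,  5.56154262e-01,
        -1.76678774e+03],
       [ 0.00000000e+00,  0.00000000e+00,  0.00000000e+00,
         1.00000000e+00]])}
{'clock': 0.1, 'joints': array([ 1.15038867e+00,  3.00366990e-01,  1.52152863e+00,  4.32495814e-05,
        1.32069809e+00, -6.66314056e-02]), 'qd': array([ 0.00054059, -0.00156599, -0.00213698, -0.00279763, -0.00040869,
        0.0007553 ]), 'effort': array([ 1.89027873e-03, -5.32638967e+01, -3.53287768e+01,  7.09854439e-02,
        2.34634423e-02, -8.92676712e-05]), 'eef_pos': array([190.45434452, 515.71817008, 204.96562608]), 'eef_rot': array([-3.14059661e+00, -1.08452809e-04,  2.78780562e+00]), 'wrist_force': array([-0.41183979, -0.89903551,  0.51454489]), 'moment': array([ 0.00731676, -0.00833596,  0.03971049]), 'finger_gap': 93.93348582811939} 18.8
```

View pics/top0.png

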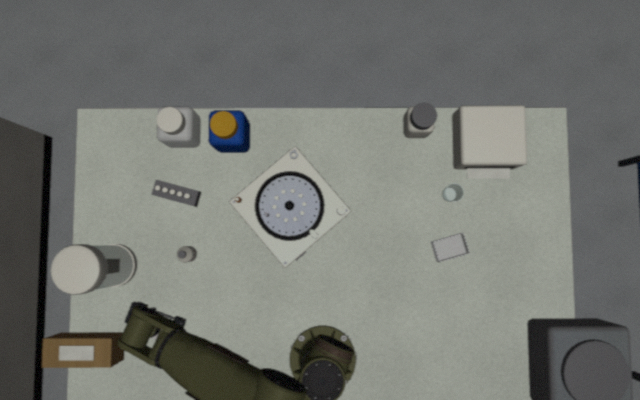

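View pics/scene0.png

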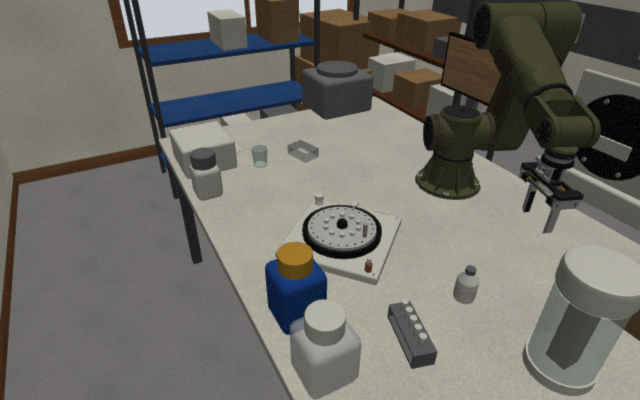

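The unit is centred near (290,205) in the top view, with its corners at about (294,149), (349,210), (286,265) and (232,200). There is a white mark on the rim near (314,232). I'll enlarge it to read it more closely.

Run:
```python
import cv2,numpy as np
a=cv2.imread("pics/top0.png")[140:275,222:358]; b=cv2.imread("pics/scene0.png")[185:285,275:415]
a=cv2.resize(a,(544,540),interpolation=cv2.INTER_CUBIC)
cv2.imwrite("pics/c1.png",a)
cv2.imwrite("pics/c2.png",cv2.resize(b,None,fx=5,fy=5,interpolation=cv2.INTER_CUBIC))
```

```text
(no output)
```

View pics/c1.png

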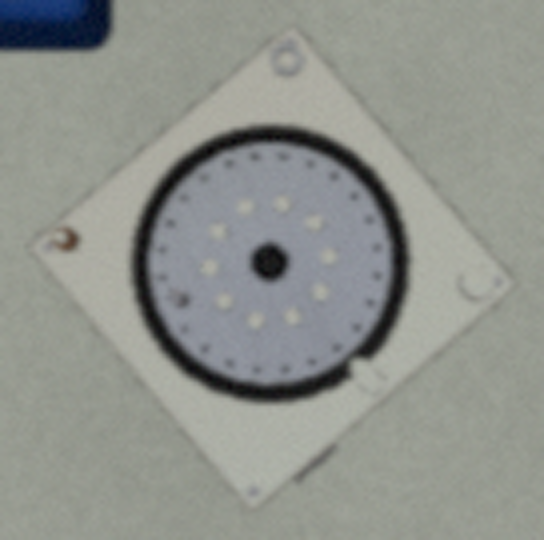

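View pics/c2.png

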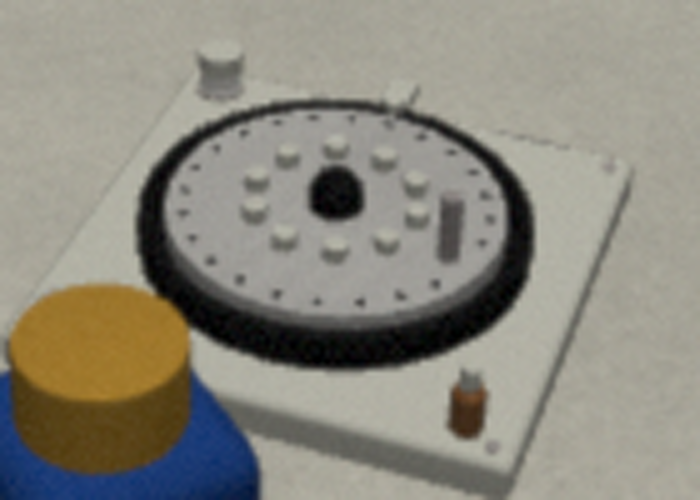

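The top crop shows the post top at (180,297), the pointer at (367,375), the hub at (269,262) and the deck corners at (295,28), (513,284), (255,508) and (30,245). The vial is on the left (+y) corner, the spacer on the far corner and the pot on the right corner. The corner near the robot is empty.

```bash
cat > h.py <<'E'
import numpy as np, cv2
from cell import *
def K(n):
    i=camera_info(n); f=200/np.tan(np.radians(i["fovy"]/2)); return f,i["cx"],i["cy"],np.array(i["camera_from_world"])
def back(n,u,v,z):
    f,cx,cy,T=K(n); R=T[:3,:3]; o=-R.T@T[:3,3]; d=R.T@np.array([(u-cx)/f,-(v-cy)/f,-1]); return (o+d*(z-o[2])/d[2])
def proj(n,p):
    f,cx,cy,T=K(n); c=T[:3,:3]@np.array(p)+T[:3,3]; return np.array([cx+f*c[0]/-c[2], cy-f*c[1]/-c[2]])
E
python3 - <<'E'
from h import *
c=lambda x,y:(222+(x+.5)/4-.5,140+(y+.5)/4-.5)
P=np.array([back("top",*c(*q),30) for q in [(295,28),(513,284),(255,508),(30,245)]])
print(P.round(1),P.mean(0)); print("side",[np.linalg.norm(P[i]-P[i-1]) for i in range(4)])
print("hub",back("top",*c(269,261),85)); print("rimcentre",back("top",*c(270.5,263.5),56))
print("pointer",back("top",*c(367,375),64)); print("post",back("top",*c(178,296),110))
s=lambda x,y:(275+(x+.5)/5-.5,185+(y+.5)/5-.5)
print("S hub",back("scene",*s(338,172),85),"post",back("scene",*s(452,196),110),"pointer",back("scene",*s(400,90),64))
for n,q,z in(("vial",(65,238),80),("pot",(474,284),65),("spacer",(287,60),42)): print(n,back("top",*c(*q),z))
for n,u,v,z in(("reag",184,253,110),("box",450,247,45),("rack",176,192,82),("beak",452,193,80)): print(n,back("top",u,v,z))
f,cx,cy,T=K("top");print("mm/px",1868/f)
E
```

```text
[[ 795.   100.9   30. ]
 [ 551.1 -104.3   30. ]
 [ 342.8  137.4   30. ]
 [ 589.1  349.8   30. ]] [569.50742314 120.92377999  30.        ]
side [np.float64(323.03619714397087), np.float64(318.68193146597866), np.float64(319.03593154448765), np.float64(325.1874905932582)]
hub [569.31499783 121.24143868  85.        ]
rimcentre [569.13824473 121.7957126   56.        ]
pointer [465.58746191  32.32170171  64.        ]
post [536.13348   201.2574916 110.       ]
S hub [566.66146009 115.69996198  85.        ] post [535.167899   199.04007852 110.        ] pointer [462.99308344  27.71063354  64.        ]
vial [591.29679495 308.44316666  80.        ]
pot [549.04315251 -66.42478184  65.        ]
spacer [762.21576753 107.69194214  42.        ]
reag [396.04940268 493.74334499 110.        ]
box [ 414.14394824 -473.68434314   45.        ]
rack [617.91101718 534.99090518  82.        ]
beak [ 611.79106416 -476.6044389    80.        ]
mm/px 3.7300292379681785
```

```bash
cat >> h.py <<'E'
from scipy.spatial.transform import Rotation as Rn
C=np.array([568.5,119.8]); PH=np.radians(-139.6)
def plan(x,y,z,yawdeg,step=38.):
    """rows (tool frame) from the present pose to a target, assuming perfect following"""
    s=read_state(); p=np.array(s["eef_pos"],float); yaw=s["eef_rot"][2]; t=np.array([x,y,z],float)
    dy=(np.radians(yawdeg)-yaw+np.pi)%(2*np.pi)-np.pi
    n=int(max(np.ceil(np.linalg.norm(t-p)/step),np.ceil(abs(dy)/.12),1)); out=[]
    for k in range(n):
        R=Rn.from_euler("xyz",[np.pi,0,yaw+dy*k/n]).as_matrix()
        out.append(list((R.T@((t-p)/n)).round(1))+[round(-dy/n,3)])
    print(n,"rows"); [print(*r,sep=", ",end=",\n") for r in out]
def line(n,a,zs):
    f,cx,cy,T=K(n)
def theta(n="scene",im=None,save=None,z0=66,z1=108):
    """rotor angle by matching the dark post line; returns angle, contrast"""
    im=camera(n) if im is None else im
    g=cv2.GaussianBlur(cv2.cvtColor(im,cv2.COLOR_RGB2GRAY),(0,0),.7).astype(np.float32)
    f,cx,cy,T=K(n); A=np.arange(-np.pi,np.pi,.01); Z=np.linspace(z0,z1,12); S=[]
    def samp(off):
        a=(A+PH)[:,None]+0*Z; p=np.stack([C[0]+88*np.cos(a),C[1]+88*np.sin(a),Z+0*a],-1)
        c=p@T[:3,:3].T+T[:3,3]; u=cx+f*c[...,0]/-c[...,2]+off; v=cy-f*c[...,1]/-c[...,2]
        return cv2.remap(g,u.astype(np.float32),v.astype(np.float32),cv2.INTER_LINEAR)
    w=10*f/1500
    sc=np.minimum(samp(-w).mean(1),samp(w).mean(1))-samp(0).mean(1)
    k=sc.argmax(); return A[k],sc[k]
E
python3 - <<'E'
from h import *
im=cv2.imread("pics/scene0.png")[:,:,::-1].copy(); print(theta(im=im))
f,cx,cy,T=K("scene"); print(proj("scene",[536,200,110]),proj("scene",[536,200,60]))
plan(577,211,130,212)
E
```

```text
(np.float64(-1.9115926535898193), np.float32(54.813637))
[364.94443573 224.03984438] [363.90463884 236.72183316]
14 rows
-33.4, -10.9, 5.4, -0.065,
-32.7, -13.0, 5.4, -0.065,
-31.7, -15.1, 5.4, -0.065,
-30.7, -17.1, 5.4, -0.065,
-29.5, -19.1, 5.4, -0.065,
-28.2, -21.0, 5.4, -0.065,
-26.8, -22.8, 5.4, -0.065,
-25.2, -24.5, 5.4, -0.065,
-23.6, -26.1, 5.4, -0.065,
-21.8, -27.5, 5.4, -0.065,
-20.0, -28.9, 5.4, -0.065,
-18.1, -30.2, 5.4, -0.065,
-16.1, -31.3, 5.4, -0.065,
-14.0, -32.2, 5.4, -0.065,
```

Emit:
{"name": "drive_tool", "arguments": {
  "motion": [-33,-11,3,-0.065,-33,-13,3,-0.065,-32,-15,3,-0.065,-31,-17,3,-0.065,-29.5,-19,3,-0.065,-28,-21,3,-0.065,-27,-23,3,-0.065,-25,-24.5,3,-0.065],
  "jaw": 1,
  "grip_force": 10
}}

```text
clock: 0.77
eef_pos: [416.3, 338.5, 178.1]
eef_rot: [-3.14, -0.004, -2.944]
wrist_force: [0.9, 0.6, 0.2]
finger_gap: 44.0
```

```bash
python3 -c "
from h import *
plan(577,211,125,212)"
```

```text
6 rows
-22.1, -26.1, 8.8, -0.06,
-20.5, -27.4, 8.8, -0.06,
-18.8, -28.6, 8.8, -0.06,
-17.1, -29.6, 8.8, -0.06,
-15.2, -30.6, 8.8, -0.06,
-13.4, -31.5, 8.8, -0.06,
```

Emit:
{"name": "drive_tool", "arguments": {
  "motion": [-22,-26,9,-0.06,-20.5,-27.5,9,-0.06,-19,-28.5,9,-0.06,-17,-29.5,9,-0.06,-15,-30.5,9,-0.06,-13.5,-31.5,9,-0.06,0,0,0,0]
}}

```text
clock: 1.35
eef_pos: [587.3, 199.7, 118.7]
eef_rot: [3.141, -0.007, -2.565]
wrist_force: [-0.7, -0.2, 0.2]
finger_gap: 0.8
```

Run:
```python
from h import *
plan(577,211,125,212); s=read_state(); print(s["eef_pos"],s["finger_gap"],s["wrist_force"])
print(theta())
cv2.imwrite("pics/w1.png",camera("wrist")[:,:,::-1]); i=camera_info("wrist");print(i, -i["camera_from_world"][:3,:3].T@i["camera_from_world"][:3,3])
```

```text
1 rows
2.4, 15.1, -6.3, 0.018,
[587.28139254 199.66151401 118.65059168] 0.7820210074052337 [-0.72214332 -0.22806609  0.2143363 ]
(np.float64(-1.9115926535898193), np.float32(58.345863))
{'fovy': 65.70646984690485, 'cx': 314.74213413358615, 'cy': 200.59083226103172, 'camera_from_world': array([[-5.43895456e-01,  8.39152979e-01,  1.03240956e-04,
         1.48012750e+02],
       [-8.06942199e-01, -5.22984331e-01, -2.74466166e-01,
         5.81979605e+02],
       [-2.30265108e-01, -1.49364210e-01,  9.61596752e-01,
        -1.46605842e+02],
       [ 0.00000000e+00,  0.00000000e+00,  0.00000000e+00,
         1.00000000e+00]])} [516.36915504 158.26320826 300.69413207]
```

View pics/w1.png

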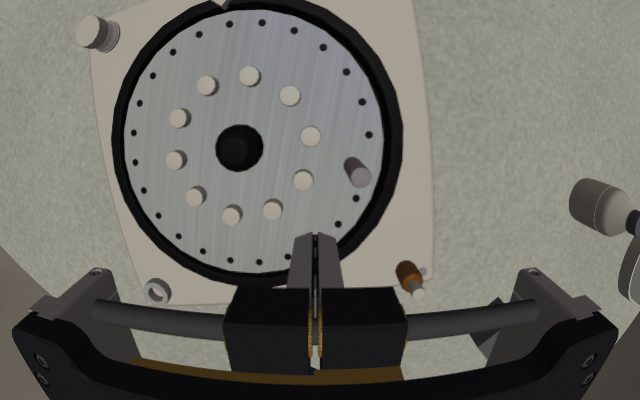

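The wrist view shows the hub at (239,147), the post leaning from about (350,162) to its top at (361,176), and the pointer tip cut by the top edge at about (222,5). The fingers are shut and the spacer is at (157,292).

```bash
cat >> h.py <<'E'
def wray(i,u,v,z):
    f=200/np.tan(np.radians(i["fovy"]/2)); T=np.array(i["camera_from_world"]); du,dv=u-i["cx"],v-i["cy"]; r=np.hypot(du,dv); a=r/f
    d=T[:3,:3].T@np.array([np.sin(a)*du/r,-np.sin(a)*dv/r,-np.cos(a)]); o=-T[:3,:3].T@T[:3,3]; return o+d*(z-o[2])/d[2]
E
python3 - <<'E'
from h import *
i=camera_info("wrist")
h=wray(i,239,146,85);p=wray(i,222,5,60);t=wray(i,361,176,110);b=wray(i,350,161,60)
print("hub",h,"pointer tip",p,"post",t,b)
# bowl/rotor edge extents in image: left edge/right edge of disc z60
L=wray(i,124,140,60);R_=wray(i,383,140,60);B=wray(i,258,275,60);print("disc",L,R_,B)
ang=lambda q:np.degrees(np.arctan2(*(q-h)[[1,0]])); print(ang(p),ang(t), np.hypot(*(t-h)[:2]),np.hypot(*(p-h)[:2]))
print([(n,wray(i,u,v,z)) for n,u,v,z in(("pot",92,32,65),("spacer",156,291,42),("vial",420,294,80))])
E
```

```text
hub [563.4421118  124.70108233  85.        ] pointer tip [477.96485323  45.12898911  60.        ] post [532.56860612 203.62721428 110.        ] [531.71371725 201.31321056  60.        ]
disc [619.04733407  23.559156    60.        ] [503.15987622 213.7622404   60.        ] [659.95132466 190.68942249  60.        ]
-137.04906466632062 111.36392805405427 84.74967644416913 116.7821893634279
[('pot', array([549.12888036, -62.40566228,  65.        ])), ('spacer', array([758.18213193, 109.10267607,  42.        ])), ('vial', array([590.52274728, 316.47466966,  80.        ]))]
```

Emit:
{"name": "drive_tool", "arguments": {
  "motion": [2,12,16,0,0,0,20,0,0,0,16,0,0,0,2,0,0,0,0,0]
}}

```text
clock: 1.87
eef_pos: [573.1, 216.9, 67.4]
eef_rot: [3.141, -0.003, -2.568]
wrist_force: [0.3, -0.6, 0.9]
finger_gap: 0.6
```

Emit:
{"name": "drive_tool", "arguments": {
  "motion": [0,0,2,0]
}}

```text
clock: 1.95
eef_pos: [572.9, 217.8, 66.5]
eef_rot: [3.141, -0.002, -2.568]
wrist_force: [0.3, -0.2, 0.1]
finger_gap: 0.4
```

Emit:
{"name": "drive_tool", "arguments": {
  "motion": [0,0,2,0]
}}

```text
clock: 2.03
eef_pos: [573.0, 218.3, 65.5]
eef_rot: [3.141, -0.001, -2.567]
wrist_force: [0.1, 0.3, 0.3]
finger_gap: 0.6
```

Emit:
{"name": "drive_tool", "arguments": {
  "motion": [0,0,4,0]
}}

```text
clock: 2.12
eef_pos: [573.4, 218.8, 62.7]
eef_rot: [-3.141, 0.001, -2.567]
wrist_force: [0.5, 0.1, 0.2]
finger_gap: 0.6
```

Emit:
{"name": "drive_tool", "arguments": {
  "motion": [0,0,4,0]
}}

```text
clock: 2.2
eef_pos: [573.7, 219.1, 59.2]
eef_rot: [-3.141, 0.003, -2.567]
wrist_force: [0.8, 2.1, 2.7]
finger_gap: 0.7
```

Emit:
{"name": "drive_tool", "arguments": {
  "motion": [0,0,4,0]
}}

```text
clock: 2.28
eef_pos: [574.3, 219.7, 56.1]
eef_rot: [-3.141, 0.005, -2.567]
wrist_force: [-0.8, 4.6, 11.2]
finger_gap: 0.2
```

Emit:
{"name": "drive_tool", "arguments": {
  "motion": [0,0,-14,0,0,0,-14,0,0,0,0,0]
}}

```text
clock: 2.53
eef_pos: [574.3, 219.7, 84.7]
eef_rot: [-3.141, 0.005, -2.568]
wrist_force: [-0.2, -0.1, 0.5]
finger_gap: 0.7
```

Run:
```python
from h import *
s=read_state(); print(s["clock"],s["eef_pos"],s["wrist_force"],theta())
R=Rn.from_euler("xyz",s["eef_rot"]).as_matrix(); q=np.array([534.5,201.5,s["eef_pos"][2]]); print("post in tool frame",R.T@(q-s["eef_pos"]), "C",R.T@(np.array([567,121,85])-s["eef_pos"]))
```

```text
2.5333 [574.30775135 219.70802263  84.66454894] [-0.16791581 -0.11837686  0.5283277 ] (np.float64(-2.301592653589811), np.float32(22.086014))
post in tool frame [43.31412712  6.32660184 -0.22283788] C [ 59.7343322  -78.91921526  -0.59708355]
```

Emit:
{"name": "drive_tool", "arguments": {
  "motion": [10,5,0,0,10,2,0,0,0,0,0,0]
}}

```text
clock: 2.83
eef_pos: [552.5, 214.0, 82.0]
eef_rot: [-3.141, 0.003, -2.568]
wrist_force: [-0.3, -0.3, 0.3]
finger_gap: 0.2
```

Run:
```python
from h import *
s=read_state(); print(s["eef_pos"],s["wrist_force"])
cv2.imwrite("pics/w2.png",camera("wrist")[:,:,::-1])
R=Rn.from_euler("xyz",s["eef_rot"]).as_matrix(); q=np.array([534.5,201.5,s["eef_pos"][2]]); print("post in tool frame",R.T@(q-s["eef_pos"]))
```

```text
[552.53373524 213.98901123  82.00870765] [-0.29234132 -0.31099409  0.2747838 ]
post in tool frame [21.92452593 -0.70787872 -0.07126295]
```

View pics/w2.png

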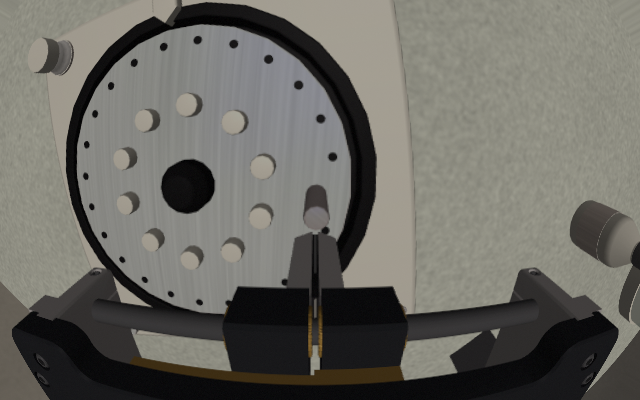

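The post top is at (316,215), directly ahead of the shut fingertips. The pointer is at (172,10). Flicking now.

Emit:
{"name": "drive_tool", "arguments": {
  "motion": [10,0,0,0,18,0,0,0,26,0,0,0,24,0,0,0,-12,0,-25,0,-10,0,-30,0,0,0,-10,0]
}}

```text
clock: 3.47
eef_pos: [501.6, 181.5, 141.6]
eef_rot: [3.138, -0.008, -2.569]
wrist_force: [0.3, -0.3, 0.1]
finger_gap: 0.3
```

Run:
```python
from h import *
for k in range(3):
    im=camera("scene"); print(read_state()["clock"]-.05,theta(im=im))
s=read_state(); print(s["eef_pos"]); cv2.imwrite("pics/s1.png",im[:,:,::-1])
plan(632,46,130,212)
```

```text
3.4667000000000003 (np.float64(-0.08159265358985834), np.float32(40.162834))
3.5167 (np.float64(0.1084073464101376), np.float32(43.200363))
3.5667 (np.float64(0.29840734641013356), np.float32(43.432365))
[500.27348025 180.90356548 138.41549103]
5 rows
-7.5, -37.0, 1.7, 0.003,
-7.6, -36.9, 1.7, 0.003,
-7.7, -36.9, 1.7, 0.003,
-7.8, -36.9, 1.7, 0.003,
-7.9, -36.9, 1.7, 0.003,
```

Emit:
{"name": "drive_tool", "arguments": {
  "motion": [-8,-37,0,0,-8,-37,0,0,-8,-37,0,0,-8,-37,0,0,-8,-36,0,0]
}}

```text
clock: 4.03
eef_pos: [633.1, 47.6, 128.3]
eef_rot: [3.132, -0.018, -2.56]
wrist_force: [-0.1, 1.4, 0.0]
finger_gap: 0.6
```

Run:
```python
from h import *
for k in range(2):
    im=camera("scene"); print(read_state()["clock"]-.05,theta(im=im))
cv2.imwrite("pics/s2.png",im[:,:,::-1])
s=read_state(); print(s["eef_pos"],s["wrist_force"])
plan(632,46,130,212)
```

```text
4.0333000000000006 (np.float64(2.0484073464100963), np.float32(27.901772))
4.0833 (np.float64(2.1284073464100945), np.float32(40.43302))
[634.0627819   45.13225559 127.02000047] [-1.05474087 -0.50415686 -0.19506657]
1 rows
1.3, 1.9, -3.0, 0.019,
```

Emit:
{"name": "drive_tool", "arguments": {
  "motion": [0,0,-3,0,0,0,0,0,0,0,0,0,0,0,0,0,0,0,0,0,0,0,0,0,0,0,0,0,0,0,0,0]
}}

```text
clock: 4.8
eef_pos: [630.9, 48.1, 125.4]
eef_rot: [3.129, -0.024, -2.561]
wrist_force: [0.1, -0.6, 0.7]
finger_gap: 0.4
```

Emit:
{"name": "drive_tool", "arguments": {
  "motion": [0,0,0,0,0,0,0,0,0,0,0,0,0,0,0,0,0,0,0,0,0,0,0,0,0,0,0,0,0,0,0,0]
}}

```text
clock: 5.47
eef_pos: [630.9, 48.3, 125.9]
eef_rot: [3.129, -0.023, -2.561]
wrist_force: [-0.8, -0.6, -0.5]
finger_gap: 0.6
```

```bash
cat > samp.py <<'E'
from h import *
import sys
for k in range(int(sys.argv[1])):
    t=read_state()["clock"]; im=camera("scene"); a,c=theta(im=im); print(f"{t:.4f} {a:.3f} {c:.0f}"); open("log.txt","a").write(f"{t} {a} {c}\n")
s=read_state(); print(s["clock"],s["eef_pos"],s["eef_rot"])
E
python3 samp.py 5
```

```text
5.4667 0.518 47
5.5167 0.678 44
5.5667 0.828 49
5.6167 0.988 42
5.6667 1.158 39
5.7167 [630.94883157  48.36665341 125.87332017] [ 3.12931887 -0.0231481  -2.56070736]
```

Emit:
{"name": "drive_tool", "arguments": {
  "motion": [0,0,0,0,0,0,0,0,0,0,0,0,0,0,0,0,0,0,0,0,0,0,0,0,0,0,0,0,0,0,0,0]
}}

```text
clock: 6.38
eef_pos: [631.0, 48.4, 125.9]
eef_rot: [3.129, -0.023, -2.561]
wrist_force: [-0.2, 0.5, -0.0]
finger_gap: 0.6
```

Emit:
{"name": "drive_tool", "arguments": {
  "motion": [0,0,0,0,0,0,0,0,0,0,0,0,0,0,0,0,0,0,0,0,0,0,0,0,0,0,0,0,0,0,0,0]
}}

```text
clock: 7.05
eef_pos: [630.9, 48.4, 125.9]
eef_rot: [3.129, -0.023, -2.561]
wrist_force: [0.2, 0.3, 0.2]
finger_gap: 0.6
```

Emit:
{"name": "drive_tool", "arguments": {
  "motion": [0,0,0,0,0,0,0,0,0,0,0,0,0,0,0,0,0,0,0,0]
}}

```text
clock: 7.47
eef_pos: [631.0, 48.4, 125.9]
eef_rot: [3.129, -0.023, -2.561]
wrist_force: [0.4, -0.5, -0.2]
finger_gap: 0.6
```

```bash
python3 samp.py 4
```

```text
7.4667 -0.222 47
7.5167 -0.092 40
7.5667 0.038 49
7.6167 0.148 47
7.6667 [630.94941554  48.36882661 125.87632194] [ 3.12931216 -0.02313967 -2.56068905]
```

Emit:
{"name": "drive_tool", "arguments": {
  "motion": [0,0,0,0,0,0,0,0,0,0,0,0,0,0,0,0,0,0,0,0,0,0,0,0,0,0,0,0,0,0,0,0]
}}

```text
clock: 8.33
eef_pos: [630.9, 48.4, 125.9]
eef_rot: [3.129, -0.023, -2.561]
wrist_force: [0.3, -0.3, -0.4]
finger_gap: 0.3
```

Emit:
{"name": "drive_tool", "arguments": {
  "motion": [0,0,0,0,0,0,0,0,0,0,0,0]
}}

```text
clock: 8.58
eef_pos: [631.0, 48.4, 125.9]
eef_rot: [3.129, -0.023, -2.561]
wrist_force: [0.2, 1.3, -0.3]
finger_gap: 0.2
```

```bash
python3 samp.py 3
```

```text
8.5833 2.238 52
8.6333 2.388 56
8.6833 2.488 55
8.7333 [630.94246084  48.35737161 125.85844569] [ 3.12930157 -0.02317877 -2.56065259]
```

Emit:
{"name": "drive_tool", "arguments": {
  "motion": [0,0,20,0,0,0,20,0,0,0,12,0,0,0,0,0,0,0,0,0]
}}

```text
clock: 9.15
eef_pos: [630.3, 48.3, 73.4]
eef_rot: [3.131, -0.021, -2.561]
wrist_force: [-0.2, 0.9, 0.3]
finger_gap: 0.5
```

```bash
python3 samp.py 4
```

```text
9.1500 -2.832 50
9.2000 -2.732 51
9.2500 -2.642 51
9.3000 -2.542 54
9.35 [630.79244532  48.2720019   74.31356514] [ 3.13159267 -0.01949705 -2.56071369]
```

Emit:
{"name": "drive_tool", "arguments": {
  "motion": [0,0,7,0,0,0,0,0,0,0,0,0,0,0,0,0,0,0,0,0,0,0,0,0]
}}

```text
clock: 9.85
eef_pos: [631.5, 48.3, 68.7]
eef_rot: [3.133, -0.017, -2.561]
wrist_force: [0.7, 0.1, -0.3]
finger_gap: 0.3
```

```bash
python3 samp.py 6
python3 - <<'E'
import numpy as np
d=np.loadtxt("log.txt"); th=np.unwrap(d[:,1]); 
# turns: continuity by known rate
th=d[:,1].copy(); t=d[:,0]
for i in range(len(th)):
    pred=6.801+ (t[i]-5.4667)*3.1-.165*(t[i]-5.4667)**2
    th[i]+=2*np.pi*np.round((pred-th[i])/(2*np.pi))
for n in (2,):
    for m in (0,9):
        c=np.polyfit(t[m:],th[m:],n); print(c, (th[m:]-np.polyval(c,t[m:])).round(2)); r=np.roots(c-np.r_[[0]*n,6*np.pi]); print(r, np.polyval(np.polyder(c),min(r.real)))
E
```

```text
9.8500 -1.592 56
9.9000 -1.532 53
9.9500 -1.502 48
10.0000 -1.502 44
10.0500 -1.542 35
10.1000 -1.112 32
10.15 [631.46806528  48.26337199  68.59981606] [ 3.13313635 -0.01703569 -2.56076214]
[ -0.17061499   4.9844214  -15.34417442] [-0.    0.   -0.    0.    0.02 -0.02 -0.01  0.   -0.01 -0.06 -0.02 -0.02
  0.04  0.05  0.04  0.05  0.06  0.04 -0.01 -0.09 -0.21  0.14]
[18.20670668 11.00773337] 1.228252760012761
[ -0.32812849   7.9322226  -29.08634516] [-0.02  0.02  0.   -0.    0.   -0.    0.    0.05  0.04 -0.01 -0.08 -0.18
  0.18]
[12.17869394 11.99544149] 0.06013034858229993
```

```bash
python3 samp.py 5
python3 - <<'E'
import numpy as np
d=np.loadtxt("log.txt"); th=d[:,1].copy(); t=d[:,0]
for i in range(len(th)):
    pred=6.801+ (t[i]-5.4667)*3.1-.165*(t[i]-5.4667)**2
    th[i]+=2*np.pi*np.round((pred-th[i])/(2*np.pi))
k=np.ones(len(t),bool); k[18:22]=False
c=np.polyfit(t[k],th[k],2); print(c, (th-np.polyval(c,t)).round(2)); r=np.roots(c-np.r_[0,0,6*np.pi]); print(r, np.polyval(np.polyder(c),min(r.real)))
E
```

```text
10.1500 -0.992 33
10.2000 -0.902 35
10.2500 -0.822 35
10.3000 -0.742 34
10.3500 -0.652 35
10.4 [631.47320864  48.27461556  68.57536784] [ 3.13315855 -0.01704168 -2.56073965]
[ -0.14702135   4.64676368 -14.18584431] [-0.02 -0.01 -0.01 -0.    0.02  0.03  0.04  0.05  0.04 -0.06 -0.02 -0.02
 -0.01 -0.   -0.01 -0.01 -0.06 -0.09 -0.15 -0.23 -0.36 -0.01  0.03  0.03
  0.03  0.03  0.04]
[20.80677789 10.7992681 ] 1.471317640616956
```

Emit:
{"name": "drive_tool", "arguments": {
  "motion": [0,0,0,0,0,0,0,0,0,0,7,0,0,0,5,0,0,0,2.5,0]
}}

```text
clock: 10.82
eef_pos: [632.8, 48.1, 54.9]
eef_rot: [3.136, -0.013, -2.561]
wrist_force: [-0.8, -0.3, 14.5]
finger_gap: 0.2
```

```bash
python3 samp.py 3
python3 - <<'E'
from h import *
s=read_state(); print(s["wrist_force"]); cv2.imwrite("pics/w3.png",camera("wrist")[:,:,::-1])
E
```

```text
10.8167 -0.132 39
10.8667 -0.132 40
10.9167 -0.132 40
10.9667 [632.92273093  48.30093123  55.6198373 ] [ 3.1359173  -0.01252634 -2.56075599]
[-0.41516893  0.53892382 12.10909156]
```

View pics/w3.png

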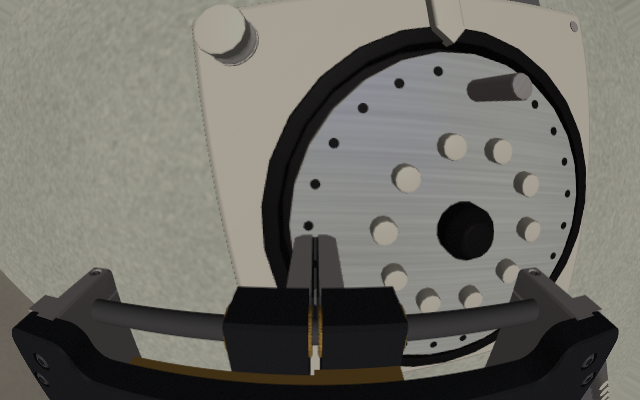

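Stopped with the post short of the pointer. In the wrist view the post base is at (474,90) and its top at (521,86). The pointer tip is at (447,42) and the hub at (466,229).

Run:
```python
from h import *
from scipy.optimize import least_squares
i=camera_info("wrist")
caps=[(453,144),(499,150),(407,177),(527,183),(385,230),(529,228),(395,276),(429,297),(471,296)]
P=np.array([wray(i,u,v,72)[:2] for u,v in caps]); f=least_squares(lambda q:np.hypot(*(P-q[:2]).T)-q[2],[567,121,55]); c=f.x[:2]; print("caps centre",f.x,f.fun.round(1))
h=wray(i,466,228,85)[:2]
holes=[(438,71),(399,83),(363,108),(334,143),(315,184),(308,226),(535,104),(553,131),(564,161),(567,194),(565,229)]
P=np.array([wray(i,u,v,60)[:2] for u,v in holes]); f=least_squares(lambda q:np.hypot(*(P-q[:2]).T)-q[2],[567,121,105]); print("holes centre",f.x,f.fun.round(1)); c2=f.x[:2]
pt=wray(i,447,42,62)[:2]; pm=wray(i,445,12,64)[:2]; b=wray(i,474,91,60)[:2]; t=wray(i,521,87,110)[:2]
print("hub",h,"pt",pt,pm,"post",b,t)
a=lambda p,c:np.degrees(np.arctan2(p[1]-c[1],p[0]-c[0]))
for cc in(c,c2): print("pointer",a(pt,cc),a(pm,cc),"post",a(b,cc),a(t,cc),np.hypot(*(b-cc)),np.hypot(*(t-cc)))
im=camera("top"); 
f,cx,cy,T=K("top")
cv2.imwrite("pics/t2.png",cv2.resize(im[180:250,270:350,::-1],None,fx=8,fy=8,interpolation=cv2.INTER_CUBIC))
```

```text
caps centre [567.38593324 117.34963303  53.04252422] [ 0.4 -0.5 -0.3  0.   0.1  0.2  0.7 -1.1  0.4]
holes centre [569.95773606 122.83597153 101.59187893] [ 0.5  0.5  0.2 -0.1 -0.2 -0.4  0.4 -0.6 -0.7 -1.4  2. ]
hub [567.23129079 108.31097141] pt [481.816445    42.53385031] [466.79734985  31.06972541] post [494.58864884  74.40905285] [495.23983483  73.98572133]
pointer -138.8358953447276 -139.37864136890016 post -149.46512729440747 -148.99173698174027 84.51827046352852 84.1753429063089
pointer -137.66455952997092 -138.34533107289244 post -147.27802827586135 -146.82350931996774 89.58608017732182 89.26988130888701
```

About 0.15 rad counterclockwise is still needed. I'll drag the rotor round with the finger still pressed on the ring.

Emit:
{"name": "drive_tool", "arguments": {
  "motion": [-3,0.5,0.5,0,-3,0.5,0.5,0,-3,0.5,0.5,0]
}}

```text
clock: 11.32
eef_pos: [641.0, 55.1, 56.6]
eef_rot: [3.138, -0.008, -2.561]
wrist_force: [-1.5, 1.9, 8.6]
finger_gap: 0.7
```

```bash
python3 samp.py 2;python3 -c "
from h import *
print(read_state()['wrist_force'])"
```

```text
11.3167 -0.022 49
11.3667 -0.002 49
11.4167 [641.24933091  55.27749589  56.5385519 ] [ 3.13781594 -0.00779487 -2.56054791]
[-1.13293539  0.53112196  9.31095955]
```

Run:
```python
from h import *
im=camera("wrist"); np.save("w4.npy",im); cv2.imwrite("pics/w4.png",cv2.resize(im[0:270,270:620,::-1],None,fx=2.2,fy=2.2,interpolation=cv2.INTER_CUBIC))
```

```text
(no output)
```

View pics/w4.png

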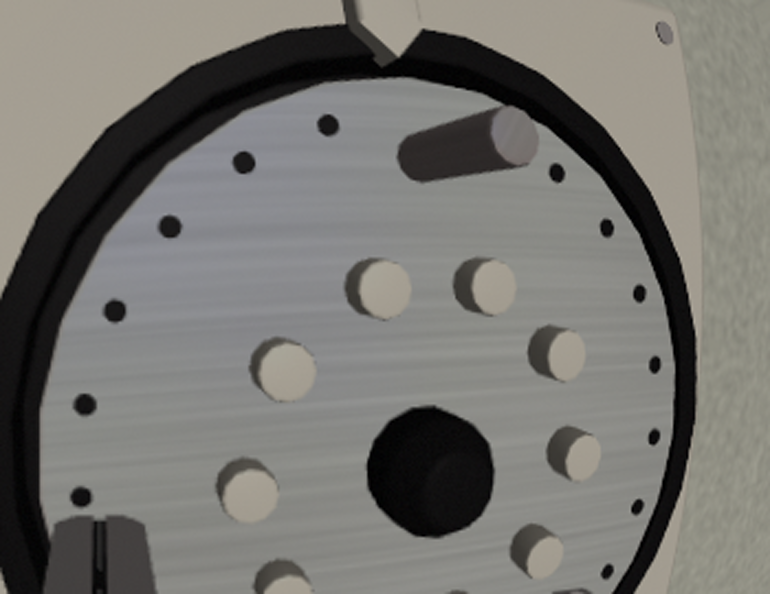

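In the crop the post base centre is at about (420,159) and its top at (515,137). The pointer's upper tip is at (400,58). The hole ring and caps are sharp enough to give the centre.

Run:
```python
from h import *
from scipy.optimize import least_squares
i=camera_info("wrist"); W=lambda u,v,z:wray(i,270+(u+.5)/2.2-.5,(v+.5)/2.2-.5,z)[:2]
H=np.array([W(u,v,60) for u,v in [(328,125),(244,162),(170,227),(115,311),(85,404),(81,497),(557,173),(607,228),(640,293),(655,364),(654,437),(638,507),(607,572)]])
f=least_squares(lambda q:np.hypot(*(H-q[:2]).T)-q[2],[567,121,102]); c=f.x[:2]; print(f.x,f.fun.round(1))
K_=np.array([W(u,v,72) for u,v in [(384,289),(488,287),(285,372),(563,355),(575,457),(249,496),(540,553)]])
g=least_squares(lambda q:np.hypot(*(K_-q[:2]).T)-q[2],[567,121,55]); print(g.x,g.fun.round(1))
a=lambda p,c=c:np.degrees(np.arctan2(p[1]-c[1],p[0]-c[0]))
print("hole angles",[round(a(h),1) for h in H])
for n,p in dict(tipTop=W(400,58,64),tipBot=W(385,66,56),base=W(420,159,60),top=W(515,137,110),edgeR=W(421,28,64),edgeL=W(349,25,56),edgeLt=W(358,10,64)).items(): print(n,p.round(1),a(p).round(2),a(p,g.x[:2]).round(2),np.hypot(*(p-c)).round(1))
```

```text
[568.68337824 121.31447478 100.54597612] [-0.   0.1 -0.1 -0.1  0.   0.1 -0.1 -0.   0.2 -0.1 -0.1  0.2 -0.2]
[568.66803346 118.49788913  53.65250508] [-0.2 -0.  -0.1  0.7 -0.7  0.2  0.2]
hole angles [np.float64(-126.6), np.float64(-111.6), np.float64(-96.5), np.float64(-81.6), np.float64(-66.7), np.float64(-51.6), np.float64(-171.7), np.float64(173.3), np.float64(158.4), np.float64(143.5), np.float64(128.3), np.float64(113.4), np.float64(98.2)]
tipTop [480.   45.8] -139.6 -140.67 116.4
tipBot [481.1  45.2] -139.02 -140.08 116.0
base [499.   67.2] -142.18 -143.65 88.3
top [500.1  66.2] -141.22 -142.68 88.0
edgeR [467.5  46.1] -143.39 -144.43 126.1
edgeL [477.7  30.3] -135.01 -135.9 128.7
edgeLt [476.1  29.1] -135.09 -135.98 130.7
```

Emit:
{"name": "drive_tool", "arguments": {
  "motion": [-2.5,0.4,0.5,0,0,0,0,0,0,0,0,0]
}}

```text
clock: 11.72
eef_pos: [643.8, 57.7, 57.3]
eef_rot: [3.138, -0.005, -2.56]
wrist_force: [-1.7, -0.4, 7.2]
finger_gap: 0.5
```

```bash
python3 samp.py 2;python3 -c "
from h import *
print(read_state()['wrist_force'])"
```

```text
11.7167 0.028 54
11.7667 0.028 52
11.8167 [643.81160987  57.70995743  57.29415909] [ 3.13825625 -0.00523379 -2.56024809]
[-2.03435145  2.47443039  6.84189423]
```

Emit:
{"name": "drive_tool", "arguments": {
  "motion": [0,0,-10,0,0,0,-20,0,0,0,-30,0,0,0,-30,0,0,0,0,0,0,0,0,0]
}}

```text
clock: 12.32
eef_pos: [643.2, 57.7, 149.6]
eef_rot: [3.136, -0.009, -2.56]
wrist_force: [0.2, 0.2, -0.6]
finger_gap: 0.4
```

```bash
python3 samp.py 4
python3 - <<'E'
from h import *
i=camera_info("wrist"); np.save("ci.npy",i,allow_pickle=True)
im=camera("wrist"); cv2.imwrite("pics/w5.png",cv2.resize(im[0:240,270:620,::-1],None,fx=2.2,fy=2.2,interpolation=cv2.INTER_CUBIC))
t=camera("top"); s=camera("scene"); t0=cv2.imread("pics/top0.png")[:,:,::-1]
for n,x,y,w in(("vial",237,200,9),("spacer",294,155,7),("rack",176,192,30),("reag",186,253,14),("box",450,247,22),("beak",452,193,14)):
    d=np.abs(t[y-w:y+w,x-w:x+w].astype(int)-t0[y-w:y+w,x-w:x+w]); print(n,d.mean().round(2),d.max())
E
```

```text
12.3167 -0.002 49
12.3667 -0.002 50
12.4167 -0.002 50
12.4667 -0.002 49
12.5167 [642.7158656   57.70051409 147.84346582] [ 3.13456424 -0.01133587 -2.56012916]
vial 9.97 18
spacer 28.14 131
rack 9.16 17
reag 8.83 17
box 9.69 17
beak 9.41 17
```

View pics/w5.png

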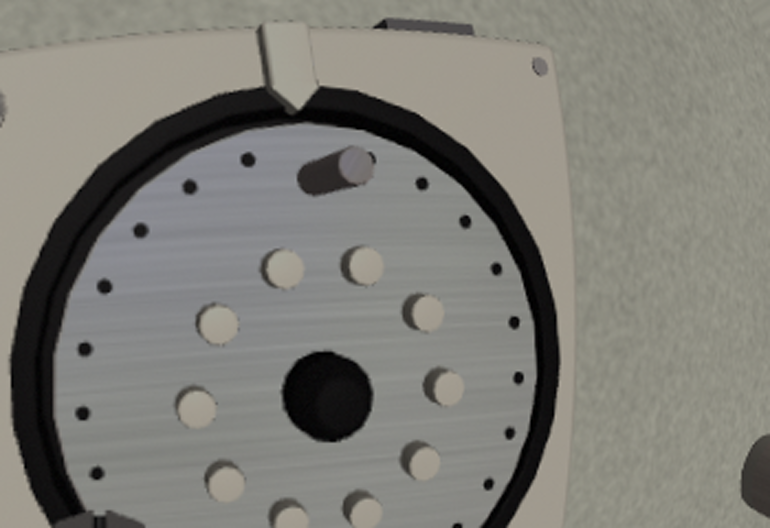

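The post base is at about (312,179) and its top at (356,165). The pointer runs from (285,25) to its tip at (300,108), and the whole hole ring is visible.

```bash
python3 - <<'E'
from h import *
from scipy.optimize import least_squares
i=np.load("ci.npy",allow_pickle=True).item(); W=lambda u,v,z:wray(i,270+(u+.5)/2.2-.5,(v+.5)/2.2-.5,z)[:2]
H=np.array([W(u,v,60) for u,v in [(248,160),(190,187),(141,231),(105,287),(85,349),(83,413),(97,473),(422,184),(465,222),(497,269),(514,322),(518,378),(510,433),(489,484)]])
f=least_squares(lambda q:np.hypot(*(H-q[:2]).T)-q[2],[567,121,102]); c=f.x[:2]; print(f.x,f.fun.round(1))
a=lambda p:np.degrees(np.arctan2(p[1]-c[1],p[0]-c[0])).round(2)
print([a(h) for h in H])
for n,p in dict(tip=W(300,107,64),eL=W(268,84,64),eR=W(318,83,64),eL2=W(264,26,64),eR2=W(305,27,64),base=W(313,179,60),top=W(356,165,110)).items(): print(n,p.round(1),a(p),np.hypot(*(p-c)).round(1))
print(c+88*np.array([np.cos(PH),np.sin(PH)]))
E
python3 samp.py 1
```

```text
[568.88847155 121.36012926 100.29948464] [ 0.   0.2 -0.1 -0.1  0.1 -0.1 -0.  -0.  -0.2  0.3 -0.1 -0.3  0.2  0.1]
[np.float64(-126.38), np.float64(-111.43), np.float64(-96.4), np.float64(-81.35), np.float64(-66.51), np.float64(-51.53), np.float64(-36.52), np.float64(-171.42), np.float64(173.59), np.float64(158.52), np.float64(143.73), np.float64(128.66), np.float64(113.62), np.float64(98.63)]
tip [478.9  45.1] -139.72 117.9
eL [479.   29.6] -134.39 128.5
eR [465.4  45.6] -143.79 128.3
eL2 [458.6  14.9] -136.01 153.3
eR2 [447.9  28.4] -142.46 152.6
base [499.4  66.5] -141.7 88.6
top [500.1  65.8] -141.07 88.5
[501.87310048  64.32557797]
12.6667 -0.002 50
12.7167 [642.8483528   57.7191433  148.09886412] [ 3.13474318 -0.01108743 -2.56011185]
```

```bash
python3 -c "
from cell import *
s=read_state(); print(s['clock'],s['wrist_force'],s['qd'].round(3)); print(sign_off())"
```

```text
12.7167 [-0.24151022  0.23980572  0.45094391] [ 0.    -0.002 -0.003  0.001 -0.001  0.   ]
the job is handed in; nothing more can be done
None
```

The rotor runs free and is parked with its post at the pointer, and I handed the job in at 12.7 s. `sign_off` gives no verdict, so the result rests on the checks below.

**What I did:** I flicked the post counterclockwise with the shut fingertips. The rotor left at about 3.8 rad/s and lost about 0.3 rad/s each second. Untouched, it carried the post past the pointer, round the far side, and past the pointer twice more. I then pressed a fingertip on the bare ring as the post came up to the pointer for the fourth time. It stopped about 12–15 mm short, within the 30 mm allowed. With the finger still pressed I dragged it round into line, then lifted the finger well clear.

**Last checks:**
- **At rest:** four scene-camera readings over 0.15 s, and one more 0.2 s later, all gave −0.002 rad.
- **Alignment:** the two cameras disagree slightly. The scene camera puts the post in line, while the wrist camera puts it about 2° (3 mm) short. Both are inside the 10 mm limit. The last nudge had gone about 2.5 mm further, but the rotor sprang back that much when I lifted the finger.
- **Touching nothing:** the wrist force was near zero and the fingertips were at about 148 mm, well above the post.
- **Bystanders:** the top view showed the vial, rack, reagent bottle, beaker and tip box unchanged. I didn't check the spacer or the pot against the first picture at the end. The arm hid the spacer in the top view, and I left the pot out of the comparison, but the fingers never went near either.

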